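Lay a test-strip carton in the corner of the code reader and hold it there

TASK

Take the tall test-strip carton that stands upright at the front of the table beside the low code reader plate, lay it on one of its long narrow sides on that plate, and push it into the corner so that it lies flat and touches the long fence with a broad side and the end fence with one end, both at once. Finish while still holding it pressed against both fences: do not let go. Leave the other small things on the table where they are.

Things in the scene. Friction and masses are not known exactly. Their poses are not given: they have to be found in the camera images.
- carton: Folding carton of test strips, a plain box 26 x 62 x 78 mm (its own x, y, z), light (about 20 to 45 g), rigid and loose. It stands upright on the table on its 26 x 62 mm end. Origin: centre of that end; its z axis points up through the carton at the start. Its long narrow sides (26 x 78 mm) face its own +y and -y; either may go down, and either end may go to the end fence.
- carton_mid (a point): The middle of the carton, 39 mm along its z axis from its origin. When the carton lies right on the plate this point is 43 mm above the table.
- reader: Code reader plate fixed to the table, 110 x 150 mm (its x, y), flat top 12 mm above the table, flush dark glass window. Origin: centre of its underside, on the table; z up. Two low fences at a right angle stand on it, 15 mm above the plate (27 mm above the table), corner at its +x +y. Its +y points back to the robot (within 0.4 rad), its +x to the left.
- long_fence: Aluminium bar on the reader plate along the plate's y axis, 8 mm thick, from y = -75 to +60 mm in the plate's frame; its inner face is the plane x = +40 mm in the plate's frame and looks to the plate's -x. Its body origin and axes are those of the reader.
- end_fence: Aluminium bar on the reader plate along the plate's x axis, 8 mm thick, from x = -55 to +40 mm in the plate's frame; its inner face is the plane y = +60 mm in the plate's frame and looks to the plate's -y. Its body origin and axes are those of the reader. A carton pressed home lies with its middle at x = +27, y = +21 mm in the plate's frame.
- bulb_carton: Bystander: small carton 42 x 55 x 34 mm on the table, origin at the centre of its underside.
- round_case: Bystander: round screw case, 41 mm across, 25 mm high, origin at the centre of its underside.
- tape: Bystander: roll of tape lying flat, 53 mm across, 26 mm high, origin at the centre of its underside. Fixed room obstacles round the work: the chin rest, a tube frame about 0.6 m high at the table's front edge (x about 0.36, y from -0.5 to -0.22 m), which the arm starts beyond and must go round; the laser console, a box 0.27 m high at the back left, nearest corner about x = 0.64, y = 0.14 m.
Not all that is in view belongs to the job. There is more than one size of the carton; the one meant has the size given above.

How it is judged:
By the outcome, as a careful person would: the job done as asked, in the order asked, and still so for the second after the job is handed in, while the arm keeps its last pose, push and grip.
It also fails if it takes over 69 s, if anything falls off the work surface, if the arm or the gripper's body presses on something with over 40 N, if the wrist force passes 120 N, or if a joint passes its speed limit or range.

ROBOT

A 6-joint arm with a two-finger parallel gripper is mounted at the origin on a cart in front of the work surface, level with it; the furniture and walls round the work are solid. World frame = base frame: x ahead of the robot, y to its left, z up, the work surface at z = 0. Lengths are in m, angles in rad, forces in N, time in s.
With the tool pointing down it reaches from about 0.375 to 0.9 m from the base axis. Payload 3.1 kg.
Tool frame: the origin (TCP) lies between the finger pads; the fingertips stand 17 mm ahead of it and the grasp point (between the pads) lies 2 mm behind it (tip_extent is the z of the fingertips in the tool frame, in m); z points along the fingers, y is the line along which they close (so a half turn about z gives the same grasp; the last joint's range is limited). The gripper opens to 85 mm and grips with 20 to 120 N. Pads are 22 mm wide; open, the fingers measure 114 mm over their backs; the gripper's body (76 mm by 85 mm) begins 54 mm behind the grasp point. The pads swing forward as they close: fully open they stand 13 mm farther back than shut.
Start: joints at [-1.411, 0.527, 1.433, -0, 1.181, -0.178], TCP at [0.207, -0.59, 0.248] pointing down, gripper open.
Joint ranges: [-3.08, 3.08], [-0.75, 2.2], [0.22, 2.44], [-1.43, 4.57], [0, 2.65], [-2.85, 2.85]. Speed limits (rad/s): [2.79, 2.79, 3.14, 3.14, 3.14, 3.14].

INTERFACE

Orientations are given as a 3x3 rotation matrix whose columns are the frame's x, y, z axes.
In Python, from rig import * gives the robot as it stands.
- The arm moves only by the shell command python3 -m jog 'ROWS' [OPENING] [FORCE]. ROWS is JSON, a list of rows, each a list of 2 entries, a list of its own where there are three numbers: the shift along the tool's x, y, z in mm, then the turn about the tool's z in degrees. In form: [[[x, y, z], yaw], ...]. A call has exactly 8 rows; each row is the pose to reach, as a shift and turn from the pose commanded when the call began, along the tool's axes at that moment; what a row does not reach only later rows make up. A row lasts 1/10 s, in which the tool goes at most 50 mm and 8.59 degrees, less where a joint would pass 70% of its speed; a pose out of reach is approached as far as the arm can. A call with a gripper value outside its range is refused whole. OPENING is the closure, from 0 (fully open) to 1 (shut), set as the call begins (- or left out, the last holds). The fingers move at their own pace and stop on an object; FORCE is the grip in N (left out, the last holds). Time passes only in rows, so rows that repeat a pose let the fingers close, or fill a call up. It gives the time, the measured TCP pose, the force, the opening and the grip force at its end, in the units of the state.
- sense(): the state, without advancing time (a new reading comes with each control period).
- get_image(name): name is "scene" or "top" or "wrist"; returns a dict with "color" (420x560x3 uint8, blue, green, red), "fovy" (degrees; the focal length in pixels is half the picture's height over the tangent of half this angle, whatever the lens; pixels are square), "cx", "cy" (the principal point, pixels), "dist" ([k1, k2, p1, p2, k3] as OpenCV has them; the pictures are not rectified), "cam_to_world" (4x4, takes a point from camera to world coordinates); the wrist camera has in their place "hand_eye" (4x4, takes a point from camera to tool coordinates, whose origin is the TCP and whose axes are the flange's). Camera axes: x right, y down, z forward; pixel columns grow to the right and rows downward; lengths in m; the calibration is good to about 2 mm. A picture is of the moment at which its call begins: read the wrist's pose just before it. There is no depth.
- job_done(): hands the job in; it is judged then, once.
The state is a dict: "t": time; "joint_pos": joint angles; "dq": joint speeds; "effort": joint torques, N m; "tcp_pos": TCP position; "tool_rot": TCP orientation; "ft_force": force on the tool from outside, world axes, zero at the start; "wrist_torque": the same for the moment, N m; "finger_gap": finger opening in m; "grip_force": force on a finger pad.
Only numpy, scipy, OpenCV 4.12 (cv2) and the standard library are available. Lean on these libraries where they do the work, as an engineer would, in place of code of your own. Each camera call takes 0.05 s, during which the arm holds its last target. There are 200 camera calls.

## Working session

There is one attempt and no reset: what is moved stays moved. The work goes in short steps, Python scripts to look and compute and a shell command to move; the robot and the scene stay as the last step left them, time stands still between calls to the robot, and variables do not carry over. Pictures are saved under pics/ and viewed, at most 10 in all, crops included, and the job is handed in when it is done.

```bash
ls; mkdir -p pics; python3 - <<'E'
from rig import *
import cv2,numpy as np
s=sense();print(s['t'],s['tcp_pos'],np.round(s['tool_rot'],3).tolist(),s['finger_gap'],s.get('tip_extent'))
for n in('scene','top'):
    d=get_image(n);cv2.imwrite(f'pics/{n}0.png',d['color']);print(n,d['fovy'],d['cx'],d['cy'],d['dist'],np.round(d['cam_to_world'],3).tolist())
E
```

```text
pics
0.0 [ 0.2070384  -0.58899593  0.24732083] [[0.943, 0.331, -0.0], [0.331, -0.943, 0.002], [0.0, -0.002, -1.0]] 0.08563282093269123 None
scene 52.59782101716598 280.0100036593593 211.14385414795044 [-0.01788621  0.          0.          0.          0.        ] [[-0.983, -0.075, 0.167, 0.45], [-0.182, 0.506, -0.843, 0.786], [-0.021, -0.859, -0.511, 0.521], [0.0, 0.0, 0.0, 1.0]]
top 51.08515607870898 280.92832787445843 207.2284801159336 [-0.03779336  0.          0.          0.          0.        ] [[0.025, -0.99, 0.135, 0.468], [-1.0, -0.027, -0.009, 0.082], [0.013, -0.135, -0.991, 0.984], [0.0, 0.0, 0.0, 1.0]]
```

View pics/scene0.png

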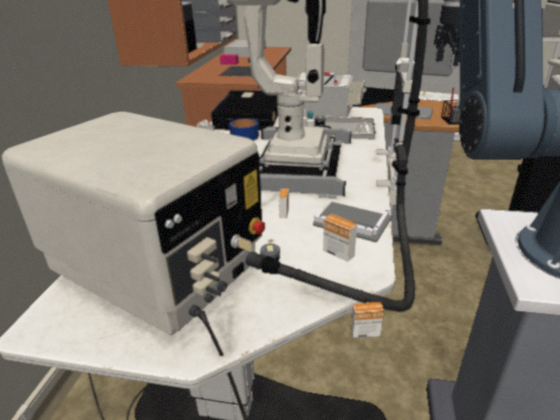

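View pics/top0.png

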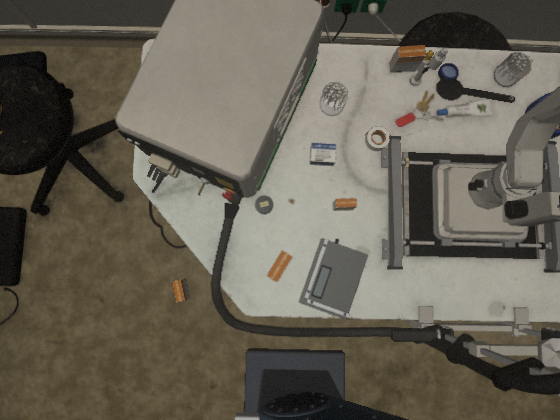

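The scene picture shows the carton standing at about (340,237) by the plate (352,219). A second carton stands lower, off the table, at (368,320), and a small one is at (284,203). In the top view the carton top is at (279,265), the plate at (335,277), and the black hose runs from (225,210) via (230,315) to (440,335).

```bash
cat > h.py <<'E'
import numpy as np,cv2
from rig import *
def K(d):
    f=d['color'].shape[0]/2/np.tan(np.radians(d['fovy'])/2)
    return np.array([[f,0,d['cx']],[0,f,d['cy']],[0,0,1.]])
def pose(d,s=None):
    if 'cam_to_world' in d: return np.array(d['cam_to_world'])
    T=np.eye(4);T[:3,:3]=s['tool_rot'];T[:3,3]=s['tcp_pos'];return T@np.array(d['hand_eye'])
def rays(d,px,T=None):
    T=pose(d) if T is None else T
    u=cv2.undistortPoints(np.array(px,float).reshape(-1,1,2),K(d),np.array(d['dist'],float)).reshape(-1,2)
    r=np.c_[u,np.ones(len(u))]@T[:3,:3].T
    return T[:3,3],r/np.linalg.norm(r,axis=1)[:,None]
def plane(d,px,z,T=None):
    o,r=rays(d,px,T);return o+r*((z-o[2])/r[:,2])[:,None]
def tri(d1,p1,d2,p2,T1=None,T2=None):
    o1,r1=rays(d1,p1,T1);o2,r2=rays(d2,p2,T2);out=[]
    for a,b in zip(r1,r2):
        t=np.linalg.lstsq(np.c_[a,-b],o2-o1,rcond=None)[0];x,y=o1+a*t[0],o2+b*t[1]
        out.append(np.r_[(x+y)/2,np.linalg.norm(x-y)])
    return np.array(out)
def proj(d,P,T=None):
    T=np.linalg.inv(pose(d) if T is None else T)
    return cv2.projectPoints(np.array(P,float).reshape(-1,1,3),cv2.Rodrigues(T[:3,:3])[0],T[:3,3],K(d),np.array(d['dist'],float))[0].reshape(-1,2)
def orange(im,roi):
    h=cv2.cvtColor(im,cv2.COLOR_BGR2HSV);m=cv2.inRange(h,(3,110,90),(22,255,255));z=np.zeros_like(m);x0,y0,x1,y1=roi;z[y0:y1,x0:x1]=m[y0:y1,x0:x1];return z
E
python3 - <<'E'
from h import *
t=get_image('top');s=get_image('scene')
m=orange(t['color'],(255,240,300,290));c=max(cv2.findContours(m,0,1)[0],key=cv2.contourArea)
r=cv2.minAreaRect(c);b=cv2.boxPoints(r);print(r,b)
P=plane(t,b,.078);print(P.round(4),[np.linalg.norm(P[i]-P[i-1]).round(4) for i in range(4)],P.mean(0))
a=cv2.resize(t['color'][220:340,205:385],None,fx=4.4,fy=4.4,interpolation=2)[:, :800]
a=cv2.resize(t['color'][230:330,205:385],(800,444),interpolation=2)
cv2.imwrite('pics/t1.png',a)
cv2.imwrite('pics/s1.png',cv2.resize(s['color'][190:320,260:420],(738,600),interpolation=2))
E
```

```text
((279.13092041015625, 265.84979248046875), (11.464632034301758, 28.825361251831055), 31.607501983642578) [[266.69528 275.12018]
 [281.80258 250.57083]
 [291.56656 256.5794 ]
 [276.45926 281.12875]]
[[0.451  0.0988 0.078 ]
 [0.5016 0.0693 0.078 ]
 [0.4899 0.0489 0.078 ]
 [0.4394 0.0786 0.078 ]] [np.float64(0.0233), np.float64(0.0587), np.float64(0.0235), np.float64(0.0586)] [0.4704631  0.07389942 0.078     ]
```

View pics/t1.png

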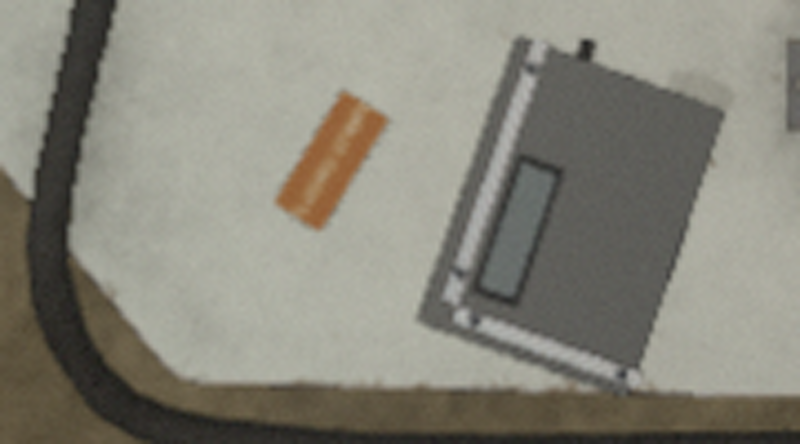

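View pics/s1.png

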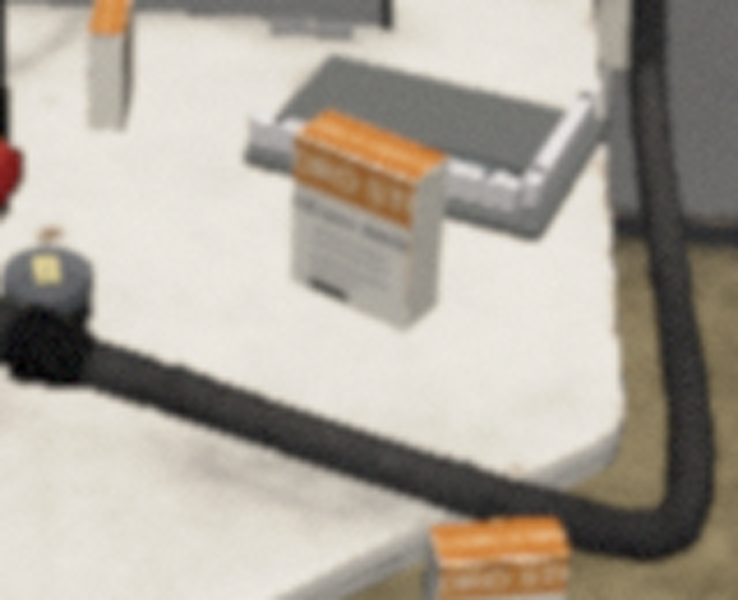

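The zoomed top view shows the carton top at crop (333,160), the long fence from (538,40) to (452,300), the end fence from (458,315) to (635,378) and a small plug at (587,48). The zoomed scene view shows the carton top corners at (300,150), (330,112), (445,157) and (412,178), and its foot at (408,328).

```bash
python3 - <<'E'
from h import *
t=get_image('top');s=get_image('scene')
S=lambda p:np.array(p)/4.6125+[260,190]
Tt=lambda p:np.array(p)/4.444+[205,230]
b=[[266.7,275.1],[281.8,250.6],[291.6,256.6],[276.5,281.1]]
print('carton top',tri(t,b,s,S([[412,178],[300,150],[330,112],[445,157]])).round(4).tolist())
print('foot',plane(s,S([[408,328],[293,282],[437,303]]),0).round(4).tolist())
pt=Tt([[517,37],[724,112],[418,320]]);print('plate',plane(t,pt,.012).round(4).tolist())
pf=plane(t,Tt([[548,66],[466,300],[470,310],[632,368]]),.027);print('fence in',pf.round(4).tolist())
# fence heights: end-fence far tip and long far tip
print('tips',tri(t,Tt([[538,40],[635,378]]),s,S([[255,125],[588,97]])).round(4).tolist())
print('decoy/tape etc',plane(t,[[345,203],[264,205],[323,153],[377,137]],.02).round(3).tolist())
# hose
line=S([[90,360],[250,410],[400,465],[560,520],[640,535],[690,480],[690,380],[660,250],[655,100]])
dense=np.vstack([np.linspace(a,c,40) for a,c in zip(line,line[1:])])
for p in Tt([[90,20],[50,200],[60,310],[150,415],[400,440]]).tolist()+[[350,331],[420,335]]:
    o,r=rays(t,[p]);best=[]
    for z in np.arange(-.3,.6,.01):
        P=plane(t,[p],z);q=proj(s,P)[0];best.append((np.min(np.linalg.norm(dense-q,axis=1)),z,P[0]))
    m=min(best,key=lambda k:k[0]);print('hose',np.round(p),round(m[0],1),round(m[1],2),m[2].round(3))
s0=sense();w=get_image('wrist');print(np.round(w['hand_eye'],3).tolist(),w['fovy'])
c=np.hstack([w['color'],t['color'][:, :]]);cv2.imwrite('pics/w0.png',cv2.resize(c,(800,300)))
E
```

```text
carton top [[0.4518, 0.0988, 0.0777, 0.0016], [0.5016, 0.0691, 0.0681, 0.0008], [0.4901, 0.0488, 0.0761, 0.0004], [0.4396, 0.0785, 0.0763, 0.0004]]
foot [[0.4496, 0.098, 0.0], [0.5018, 0.072, 0.0], [0.4379, 0.078, 0.0]]
plate [[0.5334, -0.0185, 0.012], [0.4986, -0.1222, 0.012], [0.3936, 0.0281, 0.012]]
fence in [[0.5185, -0.0324, 0.027], [0.4048, 0.0059, 0.027], [0.4001, 0.0039, 0.027], [0.3744, -0.0746, 0.027]]
tips [[0.5311, -0.0283, 0.0189, 0.0011], [0.3696, -0.0773, 0.02, 0.0014]]
decoy/tape etc [[0.613, -0.069, 0.02], [0.603, 0.11, 0.02], [0.725, -0.019, 0.02], [0.767, -0.142, 0.02]]
hose [225. 235.] 0.8 0.03 [0.535 0.192 0.03 ]
hose [216. 275.] 0.5 0.02 [0.447 0.209 0.02 ]
hose [219. 300.] 0.8 0.0 [0.393 0.205 0.   ]
hose [239. 323.] 0.3 0.07 [0.352 0.153 0.07 ]
hose [295. 329.] 0.1 -0.14 [ 0.315  0.028 -0.14 ]
hose [350 331] 0.1 -0.08 [ 0.322 -0.099 -0.08 ]
hose [420 335] 0.3 -0.09 [ 0.314 -0.269 -0.09 ]
[[0.001, -0.946, -0.324, 0.083], [1.0, 0.001, 0.001, -0.002], [-0.0, -0.324, 0.946, -0.126], [0.0, 0.0, 0.0, 1.0]] 66.57799298498225
```

View pics/w0.png

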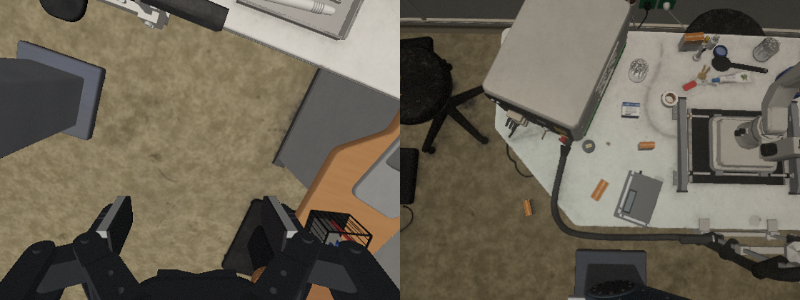

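The wrist picture shows only the floor and the table corner, which is nothing of use here. Everything is measured coarsely, so I'll swing in close to the base, raised, to clear the chin rest.

```bash
python3 -m jog '[[[0,-40,-15],-8],[[0,-80,-30],-16],[[0,-120,-40],-24],[[0,-165,-50],-32],[[0,-205,-60],-40],[[0,-245,-60],-48],[[0,-285,-60],-56],[[0,-317,-60],-64]]' 0 20; python3 -c "
from h import *
s=sense();print(np.round(s['joint_pos'],2),s['tool_rot'].round(3).tolist() if hasattr(s['tool_rot'],'round') else s['tool_rot'])"
```

```text
t: 1.15
tcp_pos: [0.1018, -0.288, 0.3082]
tool_rot: [[0.11, 0.994, -0.0], [0.994, -0.11, 0.0], [0.0, -0.0, -1.0]]
ft_force: [0.6, 0.1, 0.8]
finger_gap: 0.0857
grip_force: 0.0
[-1.6  -0.03  2.05 -0.    1.12 -1.49] [[0.11, 0.994, -0.0], [0.994, -0.11, 0.0], [0.0, -0.0, -1.0]]
```

```bash
python3 -m jog '[[[38,30,0],-8],[[75,60,0],-16],[[103,82,0],-24],[[130,104,0],-32],[[178,124,0],-40],[[225,144,0],-48],[[267,160,0],-57],[[309,175,0],-65]]' 0 20; python3 -c "
from h import *
s=sense();print(np.round(s['joint_pos'],2))"
```

```text
t: 1.95
tcp_pos: [0.3124, -0.0018, 0.3088]
tool_rot: [[-0.855, 0.519, 0.002], [0.519, 0.855, -0.001], [-0.002, 0.0, -1.0]]
ft_force: [1.2, -1.2, -0.0]
finger_gap: 0.0852
grip_force: 0.0
[-0.37 -0.02  2.04 -0.    1.12 -1.39]
```

```bash
cat > look.py <<'E'
from h import *
import sys,pickle
s=sense();w=get_image('wrist');pickle.dump((s,w),open(sys.argv[1]+'.pkl','wb'))
E
python3 look.py a; python3 -m jog '[[[-20,20,0],-1],[[-40,40,0],-1],[[-60,55,0],-1],[[-81,75,0],-1],[[-81,75,0],-1],[[-81,75,0],-1],[[-81,75,0],-1],[[-81,75,0],-1]]' 0 20; python3 look.py b; python3 -c "
import pickle,numpy as np,cv2
a,b=[pickle.load(open(k+'.pkl','rb'))[1]['color'] for k in 'ab']
cv2.imwrite('pics/ab.png',cv2.resize(np.hstack([a,b]),(800,300)))"
```

```text
t: 2.8
tcp_pos: [0.4188, 0.0173, 0.3083]
tool_rot: [[-0.86, 0.51, -0.001], [0.51, 0.86, 0.0], [0.001, -0.0, -1.0]]
ft_force: [-0.2, -0.7, -0.2]
finger_gap: 0.0852
grip_force: 0.0
```

View pics/ab.png

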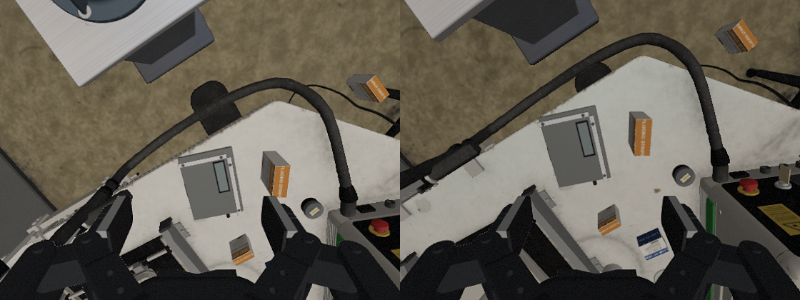

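The pair shows the plate at about (575,148) and the carton top at (643,135) in the right view, and at (210,182) and (277,182) in the left. Both are clear in both views.

```bash
cat > meas.py <<'E'
from h import *
import pickle
R={}
for k,ro,rp in (('a',(360,200,420,290),(240,195,350,315)),('b',(315,150,365,225),(185,145,305,275))):
    s,d=pickle.load(open(k+'.pkl','rb'));T=pose(d,s);im=d['color']
    m=orange(im,ro);c=max(cv2.findContours(m,0,1)[0],key=cv2.contourArea)
    M=cv2.moments(m,True);cen=[M['m10']/M['m00'],M['m01']/M['m00']]
    P=plane(d,c.reshape(-1,2),.078,T)[:,:2]
    r=cv2.minAreaRect((P*1000).astype(np.float32));print(k,'orange rect mm',np.round(r[0],1),np.round(r[1],1),round(r[2],1))
    g=cv2.cvtColor(im,cv2.COLOR_BGR2GRAY);z=np.zeros_like(g);x0,y0,x1,y1=rp;z[y0:y1,x0:x1]=g[y0:y1,x0:x1]
    sub=g[y0:y1,x0:x1];th,_=cv2.threshold(sub,0,255,cv2.THRESH_OTSU)
    pm=((z>0)&(z<=th)).astype(np.uint8)*255
    pm=cv2.morphologyEx(pm,cv2.MORPH_CLOSE,np.ones((9,9),np.uint8));pm=cv2.morphologyEx(pm,cv2.MORPH_OPEN,np.ones((9,9),np.uint8))
    c=max(cv2.findContours(pm,0,1)[0],key=cv2.contourArea)
    P=plane(d,c.reshape(-1,2),.012,T)[:,:2];r=cv2.minAreaRect((P*1000).astype(np.float32))
    print(k,'plate rect mm',np.round(r[0],1),np.round(r[1],1),round(r[2],1),'thr',th)
    R[k]=(d,cen,T)
print('orange centroid tri',tri(R['a'][0],[R['a'][1]],R['b'][0],[R['b'][1]],R['a'][2],R['b'][2]))
s,d=pickle.load(open('b.pkl','rb'))
v=d['color'][145:275,180:370];cv2.imwrite('pics/bz.png',cv2.resize(v,(760,520),interpolation=2))
E
python3 meas.py
```

```text
a orange rect mm [470.4  74.7] [25.2 60.7] 60.0
a plate rect mm [427.6 -45.7] [121.5 193.8] 71.6 thr 138.0
b orange rect mm [470.4  74.2] [25.3 58.9] 59.5
b plate rect mm [433.3 -47.4] [121.7 179.3] 71.6 thr 125.0
orange centroid tri [[0.46941942 0.0753324  0.07732789 0.00059515]]
```

View pics/bz.png

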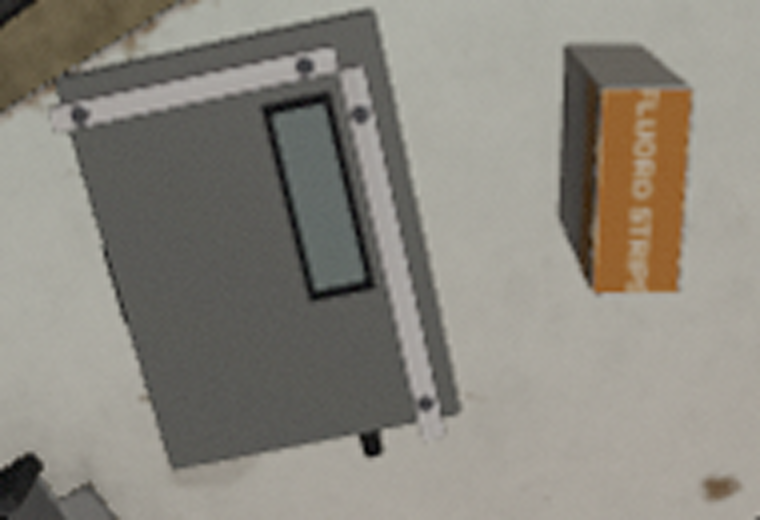

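The zoom shows the plate corners at (460,410), (172,467) and (372,10), the plug at (371,443) and the carton top at (643,190), all in crop pixels.

```bash
python3 - <<'E'
from h import *
import pickle
s,d=pickle.load(open('b.pkl','rb'));T=pose(d,s);Z=lambda p:np.array(p)/4+[180-.4,145-.4]
C=Z([[460,410],[172,467],[372,10]])
P=plane(d,C,.012,T)[:,:2];print('corners',P.round(4).tolist(),[np.linalg.norm(P[0]-P[i]) for i in(1,2)])
t=get_image('top');Tt=lambda p:np.array(p)/4.444+[205,230]
print('height',tri(t,Tt([[517,37],[724,112],[418,320]]),d,C,None,T).round(4).tolist())
e=P[2]-P[0];f=P[0]-P[1];th=np.arctan2(e[1],e[0])+np.arctan2(f[1],f[0])-(-np.pi/2)
ang=(np.arctan2(e[1],e[0])+np.arctan2(f[1],f[0])+np.pi/2)/2
yd=np.array([np.cos(ang),np.sin(ang)]);xd=np.array([yd[1],-yd[0]])
O=np.mean([P[0]-.055*xd+.075*yd,P[1]+.055*xd+.075*yd,P[2]-.055*xd-.075*yd],0)
print('yd',yd,'xd',xd,'O',O,np.degrees(ang),np.degrees(np.arctan2(e[1],e[0])),np.degrees(np.arctan2(f[1],f[0])))
for n,q in(('plug',[371,443]),):
    w=plane(d,[Z(q)],.01,T)[0,:2]-O;print(n,w@xd,w@yd)
f=plane(d,Z([[412,418],[345,90],[322,85],[75,128]]),.027,T)[:,:2]-O
print('fences in plate frame',np.c_[f@xd,f@yd].round(4).tolist())
E
```

```text
corners [[0.5329, -0.0166], [0.4989, -0.1196], [0.3931, 0.0295]] [np.float64(0.1084626472653448), np.float64(0.14731949126564414)]
height [[0.5337, -0.0179, 0.01, 0.0018], [0.4993, -0.1218, 0.0093, 0.0022], [0.3934, 0.0286, 0.0082, 0.0014]]
yd [-0.94955322  0.31360594] xd [0.31360594 0.94955322] O [ 0.4454813  -0.04514311] 161.72332395752954 161.73579856826225 71.71084934679685
plug 0.019785270578365814 -0.08117636308964303
fences in plate frame [[0.038, -0.0663], [0.041, 0.0521], [0.0342, 0.0553], [-0.0475, 0.0589]]
```

```bash
python3 -m jog '[[[-12,38,20],0],[[-23,75,40],0],[[-23,75,85],0],[[-23,75,130],0],[[-23,75,165],0],[[-23,75,190],0],[[-23,75,200],0],[[-23,75,200],0]]' 0 20; python3 look.py c; python3 - <<'E'
from h import *
import pickle
s,d=pickle.load(open('c.pkl','rb'));T=pose(d,s);print(s['tcp_pos'])
m=orange(d['color'],(0,0,560,420));c=max(cv2.findContours(m,0,1)[0],key=cv2.contourArea)
P=plane(d,c.reshape(-1,2),.078,T)[:,:2];r=cv2.minAreaRect((P*1000).astype(np.float32));print(np.round(r[0],1),np.round(r[1],1),r[2])
E
```

```text
t: 3.7
tcp_pos: [0.4773, 0.0701, 0.1075]
tool_rot: [[-0.86, 0.51, -0.003], [0.51, 0.86, 0.0], [0.002, -0.001, -1.0]]
ft_force: [-0.6, 0.1, -0.2]
finger_gap: 0.0856
grip_force: 0.0
[0.4773301  0.07011695 0.10748144]
[470.3  74.4] [25.3 60.7] 59.80958938598633
```

```bash
python3 -m jog '[[[0,0,25],0],[[0,0,45],0],[[0,0,59],0],[[0,0,59],0],[[0,0,59],0],[[0,0,59],0],[[0,0,59],0],[[0,0,59],0]]' 0 20;  python3 -m jog '[[[0,0,0],0],[[0,0,0],0],[[0,0,0],0],[[0,0,0],0],[[0,0,0],0],[[0,0,0],0],[[0,0,0],0],[[0,0,0],0]]' 0.65 20
```

```text
t: 4.55
tcp_pos: [0.4785, 0.0703, 0.0501]
tool_rot: [[-0.86, 0.51, 0.002], [0.51, 0.86, -0.0], [-0.001, 0.001, -1.0]]
ft_force: [-0.4, -0.4, 0.4]
finger_gap: 0.0854
grip_force: 0.0
t: 5.35
tcp_pos: [0.478, 0.0703, 0.0493]
tool_rot: [[-0.86, 0.51, -0.0], [0.51, 0.86, 0.0], [0.0, -0.0, -1.0]]
ft_force: [0.1, -0.2, 0.3]
finger_gap: 0.03
grip_force: 0.0
```

```bash
python3 -m jog '[[[0,0,0],0],[[0,0,0],0],[[0,0,0],0],[[0,0,0],0],[[0,0,0],0],[[0,0,0],0],[[0,0,0],0],[[0,0,0],0]]' 0.71 20
```

```text
t: 6.15
tcp_pos: [0.478, 0.0703, 0.0493]
tool_rot: [[-0.86, 0.51, -0.0], [0.51, 0.86, 0.0], [0.0, -0.0, -1.0]]
ft_force: [-0.0, -0.1, 1.2]
finger_gap: 0.0255
grip_force: 21.4
```

```bash
python3 -m jog '[[[0,0,-25],0],[[0,0,-50],0],[[-30,-22,-50],-3],[[-60,-44,-50],-6],[[-90,-66,-50],-9],[[-120,-88,-50],-12.4],[[-140,-103,-50],-12.4],[[-150,-111,-50],-12.4]]' 0.71 20;python3 -m jog '[[[0,0,0],0],[[0,0,15],0],[[0,0,30],0],[[0,0,40],0],[[0,0,45],0],[[0,0,48],0],[[0,0,48],0],[[0,0,48],0]]' 0.71 20; python3 look.py d
python3 -c "
import pickle,numpy as np,cv2
from h import *
a=pickle.load(open('d.pkl','rb'))[1]['color'];b=get_image('scene')['color'][150:300,230:430]
cv2.imwrite('pics/d.png',np.hstack([cv2.resize(a,(400,300)),cv2.resize(b,(400,300))]))"
```

```text
t: 6.95
tcp_pos: [0.5517, -0.1041, 0.0993]
tool_rot: [[-0.949, 0.315, 0.002], [0.315, 0.949, -0.001], [-0.002, -0.0, -1.0]]
ft_force: [0.7, -0.1, -0.8]
finger_gap: 0.0256
grip_force: 21.3
t: 7.75
tcp_pos: [0.5546, -0.1017, 0.0534]
tool_rot: [[-0.95, 0.313, 0.01], [0.313, 0.95, -0.003], [-0.01, 0.0, -1.0]]
ft_force: [4.9, 0.1, 6.6]
finger_gap: 0.0257
grip_force: 22.3
```

View pics/d.png

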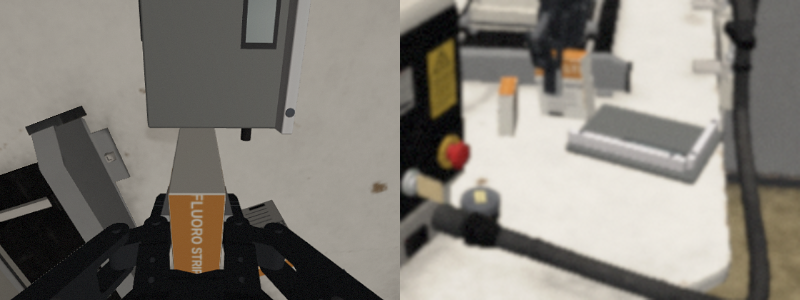

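The left half shows the carton in the fingers, with its leading face touching the plate's far edge at (205,128), clear of the plug at (245,133). The right half shows it upright behind the plate. The force says its edge is catching the plate, so I'll back off and set it down.

```bash
python3 -m jog '[[[0,0,-12],0],[[0,0,-20],0],[[-6,0,-20],0],[[-8,0,-20],0],[[-8,0,-20],0],[[-8,0,-20],0],[[-8,0,-20],0],[[-8,0,-20],0]]' 0.71 20;python3 -m jog '[[[0,0,10],0],[[0,0,18],0],[[0,0,20],0],[[0,0,22],0],[[0,0,22],0],[[0,0,22],0],[[0,0,22],0],[[0,0,22],0]]' 0.71 20
```

```text
t: 8.65
tcp_pos: [0.5577, -0.1042, 0.071]
tool_rot: [[-0.95, 0.313, -0.001], [0.313, 0.95, 0.0], [0.001, 0.0, -1.0]]
ft_force: [0.6, 0.5, -1.1]
finger_gap: 0.026
grip_force: 21.3
t: 9.45
tcp_pos: [0.5573, -0.104, 0.0504]
tool_rot: [[-0.95, 0.313, -0.001], [0.313, 0.95, 0.0], [0.001, -0.0, -1.0]]
ft_force: [-3.7, 0.6, 10.6]
finger_gap: 0.0254
grip_force: 23.0
```

```bash
python3 -m jog '[[[0,0,-1],0],[[1,0,-1],0],[[2,0,-1],0],[[3,0,-1],0],[[4,0,-1],0],[[5,0,-1],0],[[5,0,-1],0],[[5,0,-1],0]]' 0.71 20;python3 -m jog '[[[1,0,0],0],[[2,0,0],0],[[3,0,0],0],[[4,0,0],0],[[4,0,0],0],[[4,0,0],0],[[4,0,0],0],[[4,0,0],0]]' 0.71 20
```

```text
t: 10.25
tcp_pos: [0.555, -0.1033, 0.0506]
tool_rot: [[-0.95, 0.313, 0.004], [0.313, 0.95, -0.001], [-0.004, -0.0, -1.0]]
ft_force: [4.8, -0.5, -0.1]
finger_gap: 0.0258
grip_force: 21.5
t: 11.05
tcp_pos: [0.5537, -0.1029, 0.0515]
tool_rot: [[-0.949, 0.314, 0.009], [0.314, 0.949, -0.003], [-0.01, -0.0, -1.0]]
ft_force: [8.3, -2.6, 2.7]
finger_gap: 0.0256
grip_force: 21.7
```

```bash
python3 -m jog '[[[4,0,-3],0],[[8,0,-6],0],[[12,0,-9],0],[[16,0,-12],0],[[20,0,-14],0],[[25,0,-15],0],[[30,0,-16],0],[[34,0,-17],0]]' 0.71 20; python3 look.py e
python3 -c "
import pickle,numpy as np,cv2
from h import *
a=pickle.load(open('e.pkl','rb'))[1]['color'];b=get_image('scene')['color'][150:270,270:430]
cv2.imwrite('pics/e.png',np.hstack([cv2.resize(a,(400,300)),cv2.resize(b,(400,300))]))"
```

```text
t: 11.85
tcp_pos: [0.5166, -0.0906, 0.0673]
tool_rot: [[-0.95, 0.313, -0.0], [0.313, 0.95, 0.0], [0.0, -0.0, -1.0]]
ft_force: [3.8, -1.1, -0.8]
finger_gap: 0.0258
grip_force: 21.2
```

View pics/e.png

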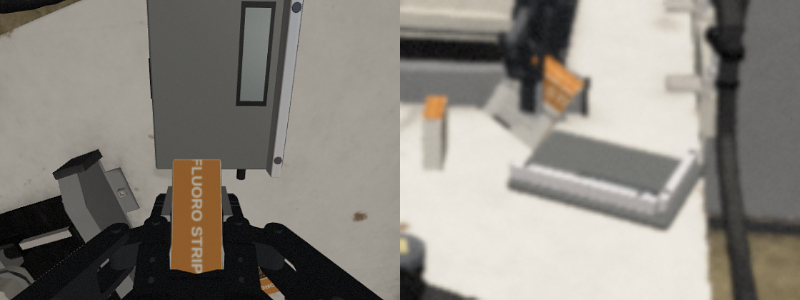

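The wrist view shows the carton top face still square to the fingers. The scene crop shows it rolled about 40° over the plate edge at (540,125), as planned, so I'll carry on along the arc.

```bash
python3 -m jog '[[[7,0,-1],0],[[14,0,0],0],[[20,0,1],0],[[26,0,3],0],[[32,0,5],0],[[38,0,8],0],[[43,0,11],0],[[47,0,14],0]]' 0.71 20; python3 -m jog '[[[1,0,2],0],[[2,0,3],0],[[2,0,4],0],[[2,0,4],0],[[2,0,4],0],[[2,0,4],0],[[2,0,4],0],[[2,0,4],0]]' 0.71 20;python3 look.py f
python3 -c "
import pickle,numpy as np,cv2
from h import *
a=pickle.load(open('f.pkl','rb'))[1]['color'];b=get_image('scene')['color'][150:270,270:430]
cv2.imwrite('pics/f.png',np.hstack([cv2.resize(a,(400,300)),cv2.resize(b,(400,300))]))"
```

```text
t: 12.75
tcp_pos: [0.472, -0.0758, 0.053]
tool_rot: [[-0.95, 0.313, -0.001], [0.313, 0.95, 0.0], [0.001, 0.0, -1.0]]
ft_force: [3.2, -1.8, 3.0]
finger_gap: 0.0259
grip_force: 21.1
t: 13.55
tcp_pos: [0.4681, -0.0744, 0.049]
tool_rot: [[-0.95, 0.313, -0.006], [0.313, 0.95, 0.002], [0.006, 0.0, -1.0]]
ft_force: [-0.0, -0.5, 5.4]
finger_gap: 0.0259
grip_force: 21.1
```

View pics/f.png

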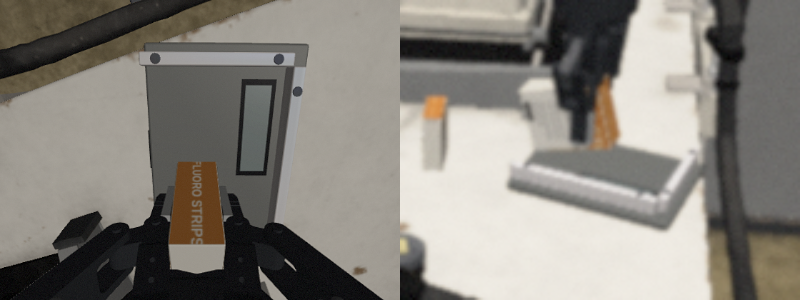

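The wrist view shows the carton's orange end at (197,200) over the plate, with the narrow side up at (197,255). The scene crop shows it nearly down, with some tilt left. That was the tenth picture, so from here I'll measure the tilt by solvePnP on the orange end.

```bash
cat > tilt.py <<'E'
from h import *
import sys,pickle
s,d=pickle.load(open(sys.argv[1]+'.pkl','rb'));T=pose(d,s);im=d['color']
m=cv2.morphologyEx(orange(im,(180,120,380,420)),cv2.MORPH_CLOSE,np.ones((7,7),np.uint8))
c=max(cv2.findContours(m,0,1)[0],key=cv2.contourArea);h=cv2.convexHull(c)
e=.01
while True:
    q=cv2.approxPolyDP(h,e*cv2.arcLength(h,True),True).reshape(-1,2).astype(float)
    if len(q)<=4: break
    e*=1.1
q=q[np.argsort(q[:,1])];q=np.r_[q[:2][np.argsort(q[:2,0])],q[2:][np.argsort(-q[2:,0])]]  # TL TR BR BL
print('px',q.tolist())
O=np.array([.445,-.0457]);yd=np.array([-.9496,.3136]);xd=np.array([.3136,.9496])
ob=np.array([[-13,31,0],[13,31,0],[13,-31,0],[-13,-31,0.]])/1000
n,rv,tv,er=cv2.solvePnPGeneric(ob,q.reshape(-1,1,2),K(d),np.array(d['dist'],float),flags=cv2.SOLVEPNP_IPPE)
for r,t,k in zip(rv,tv,er):
    R=T[:3,:3]@cv2.Rodrigues(r)[0];P=T[:3,:3]@t.ravel()+T[:3,3];w=P[:2]-O
    a=R[:,1] # along the 62 side
    print('end centre plate x,y,z mm',np.round([w@xd*1e3,w@yd*1e3,P[2]*1e3],1),'62-edge in plate axes',np.round([a[:2]@xd,a[:2]@yd,a[2]],3),'tilt deg',np.degrees(np.arctan2(a[:2]@yd,-a[2])).round(1),'26-edge',np.round([R[:2,0]@xd,R[:2,0]@yd,R[2,0]],3),'err',k)
E
python3 tilt.py e; python3 tilt.py f
```

```text
px [[243.0, 224.0], [307.0, 224.0], [309.0, 376.0], [241.0, 376.0]]
end centre plate x,y,z mm [-19.3 -71.2  86.2] 62-edge in plate axes [-0.001  0.972 -0.235] tilt deg 76.4 26-edge [1.    0.001 0.   ] err [1.33715328]
end centre plate x,y,z mm [-19.3 -67.   83.9] 62-edge in plate axes [-0.001  0.574 -0.819] tilt deg 35.0 26-edge [ 1.     0.001 -0.   ] err [2.6496431]
px [[249.0, 227.0], [301.0, 227.0], [313.0, 341.0], [237.0, 341.0]]
end centre plate x,y,z mm [-19.2 -14.1  56.5] 62-edge in plate axes [-0.     0.301 -0.954] tilt deg 17.5 26-edge [1.    0.001 0.   ] err [0.08014659]
end centre plate x,y,z mm [-19.2 -15.9  67.3] 62-edge in plate axes [-0.001  0.975  0.223] tilt deg 102.9 26-edge [1.    0.001 0.   ] err [7.55258562]
```

```bash
python3 -m jog '[[[0,0,-10],0],[[0,0,-20],0],[[8,0,-22],0],[[16,0,-22],0],[[22,0,-22],0],[[22,0,-22],0],[[22,0,-22],0],[[22,0,-22],0]]' 0.71 20; python3 look.py g; python3 tilt.py g; python3 -m jog '[[[0,0,5],0],[[0,0,10],0],[[0,0,14],0],[[0,0,18],0],[[0,0,22],0],[[0,0,26],0],[[0,0,26],0],[[0,0,26],0]]' 0.71 20; python3 look.py h; python3 tilt.py h
```

```text
t: 14.45
tcp_pos: [0.4502, -0.0687, 0.0712]
tool_rot: [[-0.95, 0.313, 0.0], [0.313, 0.95, -0.0], [-0.0, -0.0, -1.0]]
ft_force: [0.0, 0.3, -0.8]
finger_gap: 0.0256
grip_force: 20.3
px [[249.0, 227.0], [300.0, 226.0], [313.0, 341.0], [237.0, 341.0]]
end centre plate x,y,z mm [-19.5   4.3  77.6] 62-edge in plate axes [-0.004  0.31  -0.951] tilt deg 18.1 26-edge [1.    0.015 0.001] err [0.44247596]
end centre plate x,y,z mm [-19.4   2.8  88.6] 62-edge in plate axes [-0.003  0.979  0.206] tilt deg 101.9 26-edge [ 1.     0.006 -0.015] err [7.63384289]
t: 15.3
tcp_pos: [0.4492, -0.0683, 0.0451]
tool_rot: [[-0.95, 0.313, -0.001], [0.313, 0.95, 0.0], [0.001, 0.0, -1.0]]
ft_force: [0.3, 0.6, -0.2]
finger_gap: 0.0258
grip_force: 20.6
px [[250.0, 228.0], [300.0, 228.0], [314.0, 332.0], [237.0, 333.0]]
end centre plate x,y,z mm [-19.2   6.3  50.5] 62-edge in plate axes [-0.003  0.234 -0.972] tilt deg 13.5 26-edge [ 1.     0.006 -0.002] err [0.54692744]
end centre plate x,y,z mm [-19.1   5.7  63.4] 62-edge in plate axes [-0.006  0.952  0.305] tilt deg 107.8 26-edge [ 1.     0.006 -0.001] err [8.65751973]
```

```bash
python3 -m jog '[[[0,0,1],0],[[0,0,2],0],[[0,0,3],0],[[0,0,4],0],[[0,0,5],0],[[0,0,6],0],[[0,0,7],0],[[0,0,7],0]]' 0.71 20; python3 look.py i; python3 tilt.py i|head -2
```

```text
t: 16.15
tcp_pos: [0.4472, -0.0676, 0.0386]
tool_rot: [[-0.95, 0.313, -0.005], [0.313, 0.95, 0.002], [0.005, 0.0, -1.0]]
ft_force: [-5.4, 0.5, 8.8]
finger_gap: 0.0259
grip_force: 22.4
px [[263.0, 244.0], [282.0, 231.0], [284.0, 319.0], [267.0, 319.0]]
end centre plate x,y,z mm [-20.2 -49.6 -49.7] 62-edge in plate axes [-0.042  0.756 -0.654] tilt deg 49.1 26-edge [0.534 0.57  0.624] err [1.41485535]
```

```bash
sed -i 's/(3,110,90)/(3,90,35)/' h.py; python3 tilt.py h|head -2; python3 tilt.py i|head -2;python3 tilt.py f|head -2
```

```text
px [[249.0, 229.0], [301.0, 228.0], [316.0, 332.0], [234.0, 336.0]]
end centre plate x,y,z mm [-19.3   9.5  56.3] 62-edge in plate axes [-0.001  0.194 -0.981] tilt deg 11.2 26-edge [0.999 0.039 0.007] err [0.68593869]
px [[250.0, 230.0], [301.0, 231.0], [314.0, 319.0], [235.0, 319.0]]
end centre plate x,y,z mm [-19.2  11.4  45.5] 62-edge in plate axes [ 0.006  0.103 -0.995] tilt deg 5.9 26-edge [ 1.    -0.01   0.005] err [0.29785139]
px [[249.0, 227.0], [300.0, 226.0], [313.0, 341.0], [237.0, 341.0]]
end centre plate x,y,z mm [-19.3 -14.6  55.5] 62-edge in plate axes [-0.004  0.316 -0.949] tilt deg 18.4 26-edge [1.    0.015 0.001] err [0.44247596]
```

```bash
python3 -m jog '[[[0,0,0],0],[[0,0,0],0],[[0,0,0],0],[[0,0,0],0],[[0,0,-4],0],[[-5,0,-9],0],[[-10,0,-14],0],[[-14,0,-16],0]]' 0.5 20; python3 look.py j; python3 tilt.py j|head -2
```

```text
t: 17.0
tcp_pos: [0.4644, -0.0734, 0.0551]
tool_rot: [[-0.95, 0.313, 0.002], [0.313, 0.95, -0.001], [-0.002, -0.0, -1.0]]
ft_force: [-0.2, 0.4, -0.3]
finger_gap: 0.0427
grip_force: 0.0
px [[253.0, 181.0], [298.0, 181.0], [310.0, 217.0], [241.0, 219.0]]
end centre plate x,y,z mm [-19.1  15.8  35.1] 62-edge in plate axes [-0.001 -0.012 -1.   ] tilt deg -0.7 26-edge [ 1.     0.013 -0.001] err [0.48844835]
```

```bash
python3 -m jog '[[[0,0,2],0],[[0,0,2],0],[[0,0,2],0],[[0,0,2],0],[[0,0,2],0],[[0,0,2],0],[[0,0,2],0],[[0,0,2],0]]' 0.72 35; python3 -m jog '[[[8,8,0],0],[[16,16,0],0],[[24,24,0],0],[[30,30,0],0],[[35,35,0],0],[[35,35,0],0],[[35,35,0],0],[[35,35,0],0]]' 0.72 35; python3 look.py k; python3 tilt.py k|head -2
```

```text
t: 17.85
tcp_pos: [0.4635, -0.0731, 0.0524]
tool_rot: [[-0.95, 0.313, 0.001], [0.313, 0.95, -0.0], [-0.001, -0.0, -1.0]]
ft_force: [3.2, -0.3, 4.0]
finger_gap: 0.0259
grip_force: 34.8
t: 18.65
tcp_pos: [0.4394, -0.0272, 0.0524]
tool_rot: [[-0.95, 0.313, -0.003], [0.313, 0.95, 0.002], [0.003, 0.001, -1.0]]
ft_force: [0.2, 5.2, 8.1]
finger_gap: 0.0257
grip_force: 35.4
px [[252.0, 184.0], [299.0, 185.0], [310.0, 224.0], [239.0, 225.0]]
end centre plate x,y,z mm [16.7 53.4 38. ] 62-edge in plate axes [ 0.006 -0.009 -1.   ] tilt deg -0.5 26-edge [ 1.    -0.005  0.006] err [0.4358436]
```

```bash
python3 -m jog '[[[1,0,-1],0],[[2,0,-1],0],[[3,0,-1],0],[[4,0,-1],0],[[5,0,-1],0],[[6,0,-1],0],[[6,0,-1],0],[[6,0,-1],0]]' 0.72 35; python3 -m jog '[[[1,0,0],0],[[2,0,0],0],[[3,0,0],0],[[4,0,0],0],[[4,0,0],0],[[4,0,0],0],[[4,0,0],0],[[4,0,0],0]]' 0.72 35; python3 -m jog '[[[0,1,0],0],[[0,2,0],0],[[0,3,0],0],[[0,4,0],0],[[0,5,0],0],[[0,6,0],0],[[0,7,0],0],[[0,7,0],0]]' 0.72 35;python3 look.py l; python3 tilt.py l|head -2
```

```text
t: 19.5
tcp_pos: [0.4359, -0.0271, 0.0533]
tool_rot: [[-0.95, 0.313, 0.002], [0.313, 0.95, -0.001], [-0.002, -0.0, -1.0]]
ft_force: [1.3, -0.4, -1.2]
finger_gap: 0.0258
grip_force: 34.4
t: 20.3
tcp_pos: [0.4355, -0.0271, 0.0538]
tool_rot: [[-0.949, 0.314, 0.009], [0.314, 0.95, -0.003], [-0.01, 0.0, -1.0]]
ft_force: [6.5, -1.5, -1.7]
finger_gap: 0.0251
grip_force: 34.5
t: 21.1
tcp_pos: [0.4377, -0.0209, 0.054]
tool_rot: [[-0.95, 0.312, 0.009], [0.312, 0.95, -0.004], [-0.01, -0.001, -1.0]]
ft_force: [5.8, -5.7, 0.7]
finger_gap: 0.0256
grip_force: 34.9
px [[250.0, 190.0], [300.0, 190.0], [310.0, 224.0], [239.0, 225.0]]
end centre plate x,y,z mm [21.9 56.6 42.8] 62-edge in plate axes [ 0.002 -0.081 -0.997] tilt deg -4.6 26-edge [1.    0.009 0.001] err [0.79320862]
```

```bash
python3 -m jog '[[[-4,-3,0],0],[[-8,-3,0],0],[[-8,-3,0],0],[[-8,-3,0],0],[[-8,-3,0],0],[[-8,-3,0],0],[[-8,-3,0],0],[[-8,-3,0],0]]' 0.72 25; python3 -m jog '[[[0,0,0],0],[[0,0,0],0],[[0,0,0],0],[[0,0,1],0],[[0,0,2],0],[[0,0,3],0],[[0,0,3],0],[[0,0,3],0]]' 0.62 20; python3 look.py m; python3 tilt.py m|head -2;  python3 -m jog '[[[0,0,0],0],[[0,0,0],0],[[0,0,0],0],[[0,0,0],0],[[0,0,0],0],[[0,0,0],0],[[0,0,1],0],[[0,0,1],0]]' 0.72 25;python3 look.py n; python3 tilt.py n|head -2
```

```text
t: 21.95
tcp_pos: [0.44, -0.0242, 0.0533]
tool_rot: [[-0.95, 0.313, -0.0], [0.313, 0.95, 0.0], [0.0, 0.0, -1.0]]
ft_force: [0.6, 0.1, -0.4]
finger_gap: 0.0255
grip_force: 34.8
t: 22.75
tcp_pos: [0.4401, -0.0243, 0.0502]
tool_rot: [[-0.95, 0.313, -0.0], [0.313, 0.95, 0.0], [0.0, 0.0, -1.0]]
ft_force: [1.1, -0.4, -0.2]
finger_gap: 0.0322
grip_force: 0.0
px [[251.0, 186.0], [299.0, 186.0], [311.0, 226.0], [239.0, 226.0]]
end centre plate x,y,z mm [19.7 53.7 38. ] 62-edge in plate axes [ 0.    -0.022 -1.   ] tilt deg -1.2 26-edge [1.    0.001 0.   ] err [0.09015177]
t: 23.6
tcp_pos: [0.4402, -0.0243, 0.0503]
tool_rot: [[-0.95, 0.313, 0.001], [0.313, 0.95, -0.0], [-0.001, -0.0, -1.0]]
ft_force: [-1.0, 0.6, 12.9]
finger_gap: 0.026
grip_force: 26.3
px [[252.0, 185.0], [299.0, 186.0], [311.0, 226.0], [239.0, 226.0]]
end centre plate x,y,z mm [19.8 53.3 36.9] 62-edge in plate axes [ 0.003 -0.015 -1.   ] tilt deg -0.9 26-edge [ 1.    -0.011  0.003] err [0.31056089]
```

```bash
for i in 1 2 3; do python3 -m jog '[[[0,1,0],0],[[0,2,0],0],[[0,3,0],0],[[0,4,0],0],[[0,4,0],0],[[0,4,0],0],[[0,4,0],0],[[0,4,0],0]]' 0.72 25 | egrep 'tcp|ft'; done; python3 look.py o; python3 tilt.py o|head -2
```

```text
tcp_pos: [0.4413, -0.0216, 0.0503]
ft_force: [-3.6, -7.7, 12.1]
tcp_pos: [0.4428, -0.0178, 0.0504]
ft_force: [-2.2, -6.6, 12.4]
tcp_pos: [0.4431, -0.0165, 0.0505]
ft_force: [-9.8, -24.8, 14.6]
px [[251.0, 185.0], [299.0, 185.0], [311.0, 226.0], [239.0, 226.0]]
end centre plate x,y,z mm [27.8 53.5 38.2] 62-edge in plate axes [-0.004 -0.013 -1.   ] tilt deg -0.7 26-edge [ 1.     0.003 -0.004] err [0.07808726]
```

```bash
python3 -m jog '[[[0,-1.5,0],0],[[1,-1.5,0],0],[[2,-1.5,0],0],[[3,-1.5,0],0],[[3,-1.5,0],0],[[3,-1.5,0],0],[[3,-1.5,0],0],[[3,-1.5,0],0]]' 0.72 25 | egrep 'tcp|ft'; for i in 1 2; do python3 -m jog '[[[0.5,0,0],0],[[1,0,0],0],[[1.5,0,0],0],[[1.5,0,0],0],[[1.5,0,0],0],[[1.5,0,0],0],[[1.5,0,0],0],[[1.5,0,0],0]]' 0.72 25 | egrep 'tcp|ft'; done; python3 look.py p; python3 tilt.py p|head -2
```

```text
tcp_pos: [0.4431, -0.0167, 0.0505]
ft_force: [-2.6, -17.4, 9.8]
tcp_pos: [0.4431, -0.0167, 0.0505]
ft_force: [-0.3, -17.6, 9.3]
tcp_pos: [0.443, -0.0166, 0.0505]
ft_force: [1.4, -18.5, 7.7]
px [[250.0, 185.0], [299.0, 186.0], [311.0, 227.0], [239.0, 227.0]]
end centre plate x,y,z mm [27.6 53.5 39. ] 62-edge in plate axes [-0.007 -0.027 -1.   ] tilt deg -1.6 26-edge [ 1.    -0.013 -0.007] err [0.41089083]
```

```bash
python3 -m jog '[[[0,-1,-0.3],0],[[0,-2,-0.5],0],[[0,-2,-0.5],0],[[0,-2,-0.5],0],[[0,-2,-0.5],0],[[0,-2,-0.5],0],[[0,-2,-0.5],0],[[0,-2,-0.5],0]]' 0.72 25 | egrep 'tcp|ft';  python3 look.py q; python3 tilt.py q|head -2
```

```text
tcp_pos: [0.4399, -0.0158, 0.0504]
ft_force: [2.4, -7.1, 5.8]
px [[249.0, 191.0], [300.0, 191.0], [311.0, 225.0], [239.0, 227.0]]
end centre plate x,y,z mm [27.5 56.3 41.7] 62-edge in plate axes [-0.006 -0.082 -0.997] tilt deg -4.7 26-edge [ 1.     0.011 -0.007] err [0.98583023]
```

```bash
python3 -m jog '[[[0.5,0,0.3],0],[[1,0,0.5],0],[[1.5,0,0.5],0],[[1.5,0,0.5],0],[[1.5,0,0.5],0],[[1.5,0,0.5],0],[[1.5,0,0.5],0],[[1.5,0,0.5],0]]' 0.72 25;  python3 look.py r; python3 tilt.py r|head -2; python3 - <<'E'
from h import *
import pickle
for k in 'mpr':
    s,d=pickle.load(open(k+'.pkl','rb'));g=cv2.cvtColor(d['color'],cv2.COLOR_BGR2HSV)
    print(k,[g[y,275].tolist() for y in range(170,200,2)])
E
```

```text
t: 30.2
tcp_pos: [0.4399, -0.0158, 0.0504]
tool_rot: [[-0.95, 0.313, 0.009], [0.313, 0.95, -0.004], [-0.01, -0.0, -1.0]]
ft_force: [5.0, -8.5, 9.0]
finger_gap: 0.0257
grip_force: 26.5
px [[249.0, 191.0], [300.0, 191.0], [311.0, 227.0], [239.0, 227.0]]
end centre plate x,y,z mm [27.5 56.1 41.6] 62-edge in plate axes [-0.005 -0.079 -0.997] tilt deg -4.6 26-edge [ 1.    -0.    -0.005] err [0.92405368]
m [[18, 8, 151], [23, 6, 159], [30, 5, 157], [15, 7, 155], [20, 10, 155], [15, 10, 151], [9, 12, 154], [10, 10, 146], [16, 165, 71], [16, 123, 77], [16, 106, 82], [15, 153, 75], [16, 93, 82], [16, 71, 83], [17, 82, 81]]
p [[23, 7, 153], [25, 10, 147], [15, 10, 105], [150, 4, 59], [0, 6, 80], [13, 13, 142], [9, 12, 153], [12, 39, 99], [15, 164, 73], [15, 134, 78], [15, 113, 79], [15, 141, 76], [17, 81, 79], [16, 69, 85], [16, 93, 82]]
r [[12, 16, 78], [15, 18, 84], [12, 14, 88], [24, 8, 154], [23, 6, 158], [18, 9, 142], [0, 5, 105], [13, 15, 121], [15, 11, 136], [13, 12, 155], [15, 37, 110], [16, 156, 72], [16, 70, 84], [15, 77, 86], [15, 94, 81]]
```

```bash
python3 -m jog '[[[-1,0,0.5],0],[[-1,0,0.5],0],[[-1,0,0.5],0],[[-1,0,0.5],0],[[-1,0,0.5],0],[[-1,0,0.5],0],[[-1,0,0.5],0],[[-1,0,0.5],0]]' 0.72 25; python3 -c "
from h import *
t=get_image('top')['color'];o=cv2.imread('pics/top0.png')
for n,(x,y) in dict(bulb=(323,153),case=(264,205),tape=(377,137),decoy=(345,203)).items(): print(n,np.abs(t[y-12:y+12,x-14:x+14].astype(int)-o[y-12:y+12,x-14:x+14]).mean().round(1))
"
```

```text
t: 31.05
tcp_pos: [0.4399, -0.0159, 0.0503]
tool_rot: [[-0.95, 0.313, 0.008], [0.313, 0.95, -0.003], [-0.008, -0.001, -1.0]]
ft_force: [1.4, -7.4, 14.8]
finger_gap: 0.0259
grip_force: 27.3
bulb 17.2
case 16.9
tape 17.4
decoy 17.7
```

```bash
python3 -c "
from rig import *
print(job_done())"
```

```text
the job is handed in; nothing more can be done
None
```

I handed the job in at about 31 s, with the carton on its long narrow side on the plate, still gripped and pressed against the long fence (about 7 N) and the end fence (about 4 N). Flatness rests on the steady downward push and fingertip height, because the end fence hid the carton's lower edge from the wrist camera; the other small things showed no sign of having moved.

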